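Call the fitter and show him the missing bolt

TASK

One of the two gear units on the bench is short of a cover bolt: press the black button on the call box to ring for the fitter, then show him the job by pointing. Hold the fingertips still just above the middle of the bin of bolts (no more than 5 cm above its rim) for about two seconds, then lift well clear, go across and hold them in the same way just above the unit's empty bolt hole, and finish with the arm still pointing there. Touch none of the units, bins, parts or tools, and do not go down over a wrong bin or over the complete unit.

Things in the scene. Friction and masses are not known exactly. Their poses are not given: they have to be found in the camera images.
- call (a joint): The black mushroom push button of the call box: travel in m, 0 released to 0.006 fully in, spring return; it starts to move at about 1.5 N and is fully in at 5 N.
- call_top (a point): Top centre of the black mushroom push button (40 mm across, pressed straight down), on its grey box, 62 x 62 mm and 50 mm high, fixed to the bench; 76 mm above the bench.
- bolt_bin: Open-topped blue bin, 160 long x 100 wide x 75 mm high (front lip, at its -x end, 40 high), loose, on a low grey tray in a row of three whose order varies; full of black hexagon flange bolts, 42 mm long with heads 18 mm across. Origin at the centre of its underside, x along its length, z up. The contents come up to about 50 mm above its underside.
- bolt_bin_mouth (a point): Middle of the bolt bin's open mouth, level with its upper rim, 75 mm above its underside; z up.
- washer_bin: Open-topped blue bin, 160 long x 100 wide x 75 mm high (front lip, at its -x end, 40 high), loose, on a low grey tray in a row of three whose order varies; full of flat washers, 22 mm across. Origin at the centre of its underside, x along its length, z up. The contents come up to about 50 mm above its underside.
- washer_bin_mouth (a point): Middle of the washer bin's open mouth, level with its upper rim; z up.
- sleeve_bin: Open-topped blue bin, 160 long x 100 wide x 75 mm high (front lip, at its -x end, 40 high), loose, on a low grey tray in a row of three whose order varies; full of plain spacer tubes, 16 mm across and 24 mm long. Origin at the centre of its underside, x along its length, z up. The contents come up to about 50 mm above its underside.
- sleeve_bin_mouth (a point): Middle of the spacer tube bin's open mouth, level with its upper rim; z up.
- short_unit: Cast aluminium gear unit, 124 x 98 mm (input shaft end reaches 82 mm along its +x), loose, any yaw, with five bolts and one empty hole (at x = -52, y = 39 mm). Origin under its centre, z up. Flat cover 54 mm up; black bolt heads (18 mm wide, 9.5 high) on it at x = -52, 0, 52, y = -39, 39 mm; upright shaft in mid cover, 16 mm thick, top 89 mm up, on a 52 mm boss.
- empty_hole (a point): The empty bolt hole of the short unit: a 9 mm dark hole in a 20 mm bright spot face, at the level of the cover; z up.
- full_unit: Cast aluminium gear unit, 124 x 98 mm (input shaft end reaches 82 mm along its +x), loose, any yaw, complete with all six bolts. Origin under its centre, z up. Flat cover 54 mm up; black bolt heads (18 mm wide, 9.5 high) on it at x = -52, 0, 52, y = -39, 39 mm; upright shaft in mid cover, 16 mm thick, top 89 mm up, on a 52 mm boss.
- full_unit_cover (a point): Centre of the complete unit's cover, level with the cover, 54 mm above the underside; z up.
- wrench: open-ended spanner lying flat, 150 long (mm); a bystander, origin at the centre of its underside or of its length
- screwdriver: screwdriver lying flat, 200 long, black handle (mm); a bystander, origin at the centre of its underside or of its length
- bearing: steel bearing ring lying flat, 48 across, 14 high (mm); a bystander, origin at the centre of its underside or of its length
- sheet_housing: closed box of folded sheet aluminium, 160 x 100 x 45 high (mm); a bystander, origin at the centre of its underside or of its length
- gear_motor: small motor standing upright, 60 across, 114 high, black with silver ends (mm); a bystander, origin at the centre of its underside or of its length
- water_bottle: clear water bottle standing, 64 across, 200 high (mm); a bystander, origin at the centre of its underside or of its length
- tape_roll: roll of tape lying flat, 96 across, 25 high (mm); a bystander, origin at the centre of its underside or of its length
There are look-alikes about, which are no part of the job. Several things look just like the part that bears call: the one meant starts nearest to the robot's base.

How it is judged:
By the outcome, as a careful person would: the job done as asked, in the order asked, and still so for the second after the job is handed in, with the robot touching nothing.
It also fails if it takes over 56 s, if anything falls off the work surface, if the arm or the gripper's body presses on something with over 40 N, if the wrist force passes 120 N, or if a joint passes its speed limit or range.

ROBOT

A 6-joint arm with a two-finger parallel gripper is mounted at the origin on the work surface. World frame = base frame: x ahead of the robot, y to its left, z up, the work surface at z = 0. Lengths are in m, angles in degrees, forces in N, time in s.
With the tool pointing down it reaches from about 0.35 to 0.925 m from the base axis. Payload 6.4 kg.
Tool frame: the origin (TCP) lies between the finger pads, 19 mm behind the fingertips; this is the grasp point; z points along the fingers, y is the line along which they close (so a half turn about z gives the same grasp; the last joint's range is limited). The gripper opens to 94 mm and grips with 3 to 60 N. Pads are 16 mm wide; open, the fingers measure 119 mm over their backs; the gripper's body (75 mm by 177 mm) begins 78 mm behind the grasp point.
Start: joints at [63.707, 14.043, 89.255, -0, 76.702, -9.975], TCP at [0.183, 0.624, 0.224] pointing down, gripper open.
Joint ranges: [-179.41, 179.41], [-58.25, 129.5], [7.25, 145.43], [-54.29, 234.29], [11.92, 165.04], [-157.13, 157.13]. Speed limits (degrees/s): [147.25, 147.25, 180, 180, 180, 180].

INTERFACE

Orientations are given as a 3x3 rotation matrix whose columns are the frame's x, y, z axes.
In Python, from cell import read_state, snapshot, close_job, masks_of gives the robot as it stands.
- The arm moves only by the tool send_rows, never from a script. Its argument "targets" is a list of rows, each a list of 7 numbers: the shift along the world's x, y, z in cm, then the turn, a rotation vector about the world's x, y, z in degrees, then the opening, from 0 (shut) to 1 (fully open). In form: [[tx, ty, tz, wx, wy, wz, jaw], ...]. A call has 1 to 8 rows; each row shifts and turns the commanded pose from where the row before left it; what a row does not reach is not made up. A row lasts 1/8 s, in which the tool goes at most 62.5 mm and 10.7 degrees, less where a joint would pass 70% of its speed; a pose out of reach is approached as far as the arm can. A call with a gripper value outside its range is refused whole. The fingers move at their own pace and stop on an object; "newtons" is the grip in N (left out, the last holds). Time passes only in rows, so rows that do not move let the fingers close. It gives the time, the measured TCP pose, the force, the opening and the grip force at its end, in the units of the state.
- read_state(): the state, without advancing time (a new reading comes with each control period).
- snapshot(name): name is "scene" or "top" or "wrist"; returns a dict with "image" (480x640x3 uint8, blue, green, red), "z_map" (480x640 float32, m along the optical axis (not along the pixel's ray), 0 where there is no reading), "intrinsics" (3x3 intrinsics, pixels), "rvec" (rotation vector, rad) and "tvec" (3), from world to camera coordinates, as OpenCV has them; the wrist camera has in their place "hand_eye" (4x4, takes a point from camera to tool coordinates, whose origin is the TCP and whose axes are the flange's). Camera axes: x right, y down, z forward; pixel columns grow to the right and rows downward; lengths in m; the calibration is good to about 2 mm. The wrist camera is an equidistant fisheye: a pixel r from the principal point sees the ray r / f radians off the axis. A picture is of the moment at which its call begins: read the wrist's pose just before it.
- close_job(): hands the job in; it is judged then, once.
Trained networks look in a picture, given as the dict that the camera call returned (one of the last four; its "shot" number tells which), for a name from the list of things; names that differ only in an ending like _2 or _b are one class to them, and where a whole thing is asked for, a point or a joint stands for the part that bears it (a point fixed in the world has none). Each returns a list of dicts, best first, with "confidence" (0 to 1); they miss things now and then, are a little off and sometimes report something else, mostly with a low value. They report only what shows in the picture. A call takes as long as a camera call. They do not tell look-alikes from the thing itself.
- masks_of(picture, query): "pixels" (480x640 bool, what is visible of it) and "rect" ([centre column, centre row, width, height] in pixels, round what is visible of it).
The state is a dict: "clock": time; "joint_positions": joint angles; "qvel": joint speeds; "effort": joint torques, N m; "eef_pos": TCP position; "orientation": TCP orientation; "ft_force": force on the tool from outside, world axes, zero at the start; "moment": the same for the moment, N m; "grip_width": finger opening in m; "grasp_force": force on a finger pad.
Only numpy, scipy, OpenCV 4.12 (cv2) and the standard library are available. Lean on these libraries where they do the work, as an engineer would, in place of code of your own. Each camera call takes 0.05 s, during which the arm holds its last target. There are 200 camera calls.

## Working session

There is one attempt and no reset: what is moved stays moved. The work goes in short steps, Python scripts to look and compute and a tool call to move; the robot and the scene stay as the last step left them, time stands still between calls to the robot, and variables do not carry over. Pictures are saved under pics/ and viewed, at most 10 in all, crops included, and the job is handed in when it is done.

Besides the shell and the picture viewer there is one more tool, called by a JSON object that holds its "name" and its "arguments". send_rows: Moves the arm, as the interface text tells. Its arguments: {"type":"object","properties":{"targets":{"type":"array"},"newtons":{"type":"number"}},"required":["targets"]}

```bash
ls; mkdir -p pics
cat > h.py <<'E'
import numpy as np, cv2
from cell import *
def pts(s, mask):
    v,u=np.nonzero(mask&(s["z_map"]>0)); z=s["z_map"][v,u]; K=s["intrinsics"]
    p=np.stack([(u-K[0,2])/K[0,0]*z,(v-K[1,2])/K[1,1]*z,z],1)
    R=cv2.Rodrigues(np.array(s["rvec"],float))[0]
    return (p-np.ravel(s["tvec"]))@R
E
python3 - <<'E'
from h import *
for n in ("top","scene"):
    s=snapshot(n); cv2.imwrite(f"pics/{n}0.png",s["image"]); 
    for q in ("call","bolt_bin","washer_bin","sleeve_bin","short_unit","full_unit","empty_hole","water_bottle","gear_motor"):
        try: r=masks_of(s,q)
        except Exception as e: print(n,q,e); continue
        for d in r[:4]:
            p=pts(s,d["pixels"])
            if len(p): print(n,q,round(d["confidence"],2),np.round(d["rect"]),"med",np.median(p,0).round(3),"min",p.min(0).round(3),"max",p.max(0).round(3))
E
```

```text
pics
top call 0.7 [323. 276.  17.  12.] med [ 0.421 -0.004  0.073] min [ 0.403 -0.022  0.049] max [0.443 0.015 0.085]
top call 0.55 [366. 157.  16.  16.] med [ 0.727 -0.111  0.073] min [ 0.711 -0.129  0.062] max [ 0.747 -0.093  0.084]
top call 0.46 [420. 204.  19.  14.] med [ 0.609 -0.252  0.073] min [ 0.591 -0.272  0.047] max [ 0.633 -0.233  0.081]
top bolt_bin 0.92 [253. 195.  66.  72.] med [0.637 0.175 0.04 ] min [ 0.541  0.093 -0.006] max [0.75  0.256 0.085]
top washer_bin 0.72 [217. 213.  65.  77.] med [0.59  0.274 0.041] min [ 0.494  0.19  -0.008] max [0.699 0.353 0.087]
top sleeve_bin 0.58 [177. 236.  67.  77.] med [0.535 0.366 0.042] min [ 0.438  0.282 -0.005] max [0.647 0.469 0.088]
top short_unit 0.95 [360. 212.  60.  57.] med [ 0.583 -0.092  0.053] min [ 0.526 -0.166 -0.007] max [ 0.662 -0.019  0.095]
top full_unit 0.94 [453. 261.  58.  53.] med [ 0.463 -0.327  0.053] min [ 0.405 -0.4   -0.006] max [ 0.53  -0.255  0.095]
top empty_hole 0.58 [360. 213.  60.  52.] med [ 0.583 -0.092  0.053] min [ 0.526 -0.166 -0.007] max [ 0.666 -0.022  0.095]
top empty_hole 0.54 [216. 215. 
[... 1917 characters left out ...]
5.  81.  67.] med [ 0.608 -0.106  0.053] min [ 0.475 -0.262 -0.003] max [0.75  0.028 0.2  ]
scene empty_hole 0.29 [200. 407.  66.  67.] med [ 0.636 -0.411  0.022] min [ 0.565 -0.456 -0.002] max [ 0.682 -0.352  0.028]
scene empty_hole 0.23 [342. 155.  63.  40.] med [0.26  0.33  0.041] min [ 0.116  0.266 -0.003] max [0.296 0.438 0.048]
scene water_bottle 0.96 [308. 358.  45. 110.] med [ 0.755 -0.287  0.117] min [ 0.6   -0.307 -0.001] max [ 0.774 -0.166  0.202]
scene gear_motor 0.72 [427. 199.  72.  34.] med [0.58  0.299 0.05 ] min [0.495 0.191 0.023] max [0.684 0.351 0.079]
scene gear_motor 0.67 [439. 298.  43.  59.] med [ 0.799 -0.008  0.072] min [ 0.763 -0.02  -0.001] max [0.821 0.039 0.115]
```

Run:
```python
import cv2
a=cv2.imread("pics/top0.png")[120:330,130:490]; cv2.imwrite("pics/topc.png",cv2.resize(a,None,fx=2.2,fy=2.2,interpolation=3))
a=cv2.imread("pics/scene0.png")[130:440,130:500]; cv2.imwrite("pics/scenec.png",cv2.resize(a,None,fx=1.9,fy=1.9,interpolation=3))
```

```text
(no output)
```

View pics/topc.png

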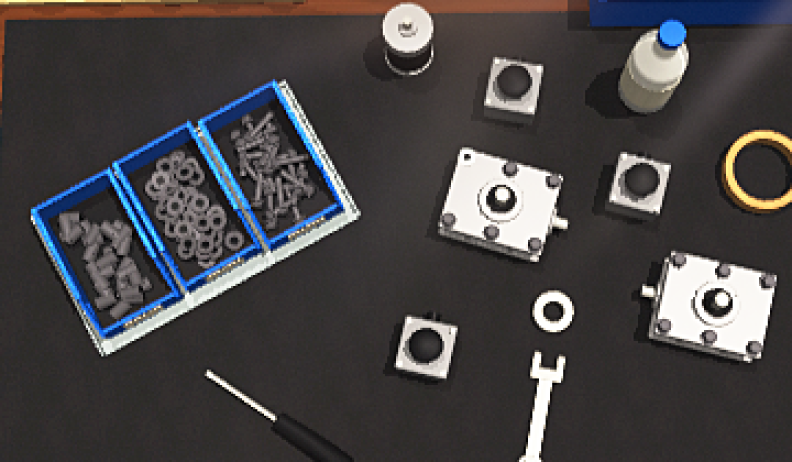

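View pics/scenec.png

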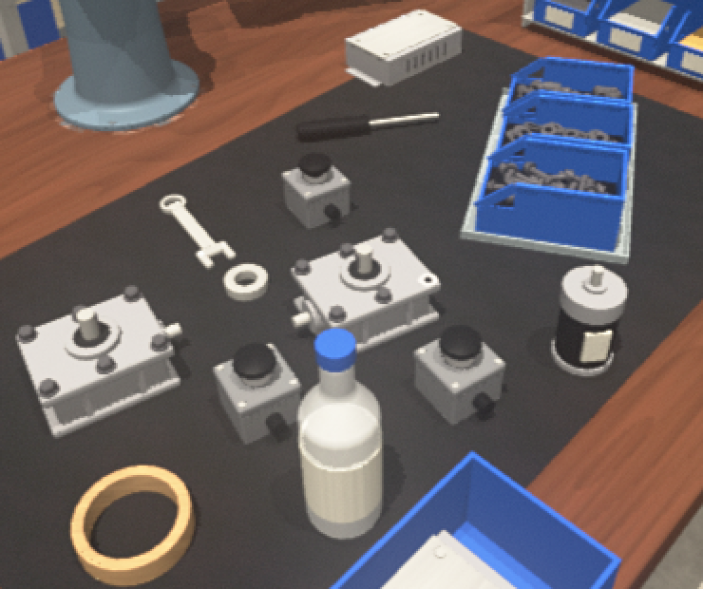

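```bash
cat >> h.py <<'E'
def ray(s,u,v,z):
    K=s["intrinsics"];R=cv2.Rodrigues(np.array(s["rvec"],float))[0]
    d=R.T@np.array([(u-K[0,2])/K[0,0],(v-K[1,2])/K[1,1],1]); c=-R.T@np.ravel(s["tvec"])
    return c+d*(z-c[2])/d[2]
E
python3 - <<'E'
from h import *
for n in ("top","scene"):
    s=snapshot(n)
    for d in masks_of(s,"call"):
        p=pts(s,d["pixels"]); m=np.median(p,0)
        if np.hypot(m[0],m[1])<.5: 
            t=p[p[:,2]>.06]; c,r=cv2.minEnclosingCircle(t[:,:2].astype(np.float32)); print(n,"call",c,r,t.mean(0))
    d=masks_of(s,"bolt_bin")[0]; p=pts(s,d["pixels"]); t=p[p[:,2]>.070]
    print("rim",cv2.minAreaRect(t[:,:2].astype(np.float32)),np.median(t[:,2]),t[:,2].max())
    d=masks_of(s,"short_unit")[0]; p=pts(s,d["pixels"]); t=p[abs(p[:,2]-.054)<.006]
    print("cover",cv2.minAreaRect(t[:,:2].astype(np.float32)))
    if n=="top": print("hole",ray(s,341.5,190.5,.054)); g=s["image"].min(2)[185:197,334:350]; print(g)
st=read_state(); print(st["clock"],st["orientation"],st["eef_pos"],st["grip_width"])
E
```

```text
top call (0.4209144711494446, -0.0034551499411463737) 0.01888352818787098 [ 0.4205552  -0.00360718  0.07277799]
rim ((0.6510497331619263, 0.18342159688472748), (0.12922585010528564, 0.1004432737827301), 28.161405563354492) 0.07626762938815806 0.08377246480136939
cover ((0.589348554611206, -0.09100997447967529), (0.12378202378749847, 0.09871379286050797), 72.8460922241211)
hole [ 0.64428762 -0.05236223  0.054     ]
[[ 60  64  61  59  60  60  56  58  56  57  59  59  59  58  53  53]
 [ 62  63  61  56  56  53  51  39  38  43  49  51  58  58  54  57]
 [ 59  62  62  57  50  60 159 170 171 129  92  37  48  53  55  56]
 [ 60  62  61  53  38 191 255 255 255 255 235 138  72  46  35  42]
 [ 63  62  61  50  51 255 255 255 255 255 255 255 192 145 116 133]
 [ 57  57  56  40 131 255 255  64  15 137 255 255 249 251 248 255]
 [ 59  58  56  34 209 255 255  13  25  33 255 255 240 235 238 242]
 [ 60  60  52  28 230 255 255  99 117 187 255 255 231 234 234 236]
 [ 50  46  38  38 235 255 255 243 253 255 255 250 232 233 234 235]
 [ 50  43  34  76 252 242 248 254 254 252 241 231 234 235 235 235]
 [ 48  44  27 150 252 234 232 216 217 204 234 234 235 235 235 236]
 [ 50  42  27 229 244 233 234 234 235 236 235 235 235 235 235 235]]
scene call (0.4250667095184326, -0.005310873035341501) 0.02071666345000267 [ 0.42881251 -0.00927804  0.07200741]
rim ((0.6509301662445068, 0.18321770429611206), (0.12914100289344788, 0.1144365668296814), 29.161502838134766) 0.07573674977214817 0.07952225057377339
cover ((0.5932135581970215, -0.09421290457248688), (0.12413406372070312, 0.0995674729347229), 71.97265625)
1.4 [[-9.59732076e-01  2.80916968e-01 -4.96195363e-06]
 [ 2.80916967e-01  9.59732075e-01  3.18323577e-05]
 [ 1.37043955e-05  2.91566378e-05 -9.99999999e-01]] [0.1825974  0.62384253 0.22427338] 0.09361470261075285
```

{"name": "send_rows", "arguments": {"targets": [[1.5, -3.9, 0, 0, 0, 0, 0], [1.5, -3.9, 0, 0, 0, 0, 0], [1.5, -3.9, 0, 0, 0, 0, 0], [1.5, -3.9, 0, 0, 0, 0, 0], [1.5, -3.9, 0, 0, 0, 0, 0], [1.5, -3.9, 0, 0, 0, 0, 0], [1.5, -3.9, 0, 0, 0, 0, 0], [1.5, -3.9, 0, 0, 0, 0, 0]]}}

```text
clock: 2.4
eef_pos: [0.3029, 0.3106, 0.2245]
orientation: [[-0.96, 0.281, 0.001], [0.281, 0.96, 0.0], [-0.001, 0.0, -1.0]]
ft_force: [1.1, -0.3, 1.0]
grip_width: 0.0173
grasp_force: 0.0
```

{"name": "send_rows", "arguments": {"targets": [[1.5, -3.9, 0, 0, 0, 0, 0], [1.5, -3.9, 0, 0, 0, 0, 0], [1.5, -3.9, 0, 0, 0, 0, 0], [1.5, -3.9, 0, 0, 0, 0, 0], [1.5, -3.9, 0, 0, 0, 0, 0], [1.5, -3.9, 0, 0, 0, 0, 0], [1.5, -3.9, 0, 0, 0, 0, 0], [1.4, -4.1, 0, 0, 0, 0, 0]]}}

```text
clock: 3.4
eef_pos: [0.422, -0.0036, 0.2246]
orientation: [[-0.96, 0.281, 0.001], [0.281, 0.96, -0.0], [-0.001, 0.0, -1.0]]
ft_force: [0.6, 0.2, -0.1]
grip_width: 0.0005
grasp_force: 0.0
```

{"name": "send_rows", "arguments": {"targets": [[0, 0, -3, 0, 0, 0, 0], [0, 0, -3, 0, 0, 0, 0], [0, 0, -2, 0, 0, 0, 0], [0, 0, -1, 0, 0, 0, 0], [0, 0, 0, 0, 0, 0, 0], [0, 0, 0, 0, 0, 0, 0]]}}

```text
clock: 4.15
eef_pos: [0.4223, -0.0023, 0.1352]
orientation: [[-0.96, 0.281, 0.002], [0.281, 0.96, -0.001], [-0.002, 0.0, -1.0]]
ft_force: [-0.6, -0.0, -0.2]
grip_width: 0.0005
grasp_force: 0.0
```

{"name": "send_rows", "arguments": {"targets": [[0, 0, -2, 0, 0, 0, 0], [0, 0, -1, 0, 0, 0, 0], [0, 0, -0.6, 0, 0, 0, 0], [0, 0, -0.4, 0, 0, 0, 0], [0, 0, -0.3, 0, 0, 0, 0], [0, 0, -0.2, 0, 0, 0, 0], [0, 0, 0, 0, 0, 0, 0]]}}

```text
clock: 5.03
eef_pos: [0.4219, -0.0022, 0.0896]
orientation: [[-0.96, 0.281, 0.0], [0.281, 0.96, -0.0], [-0.0, 0.0, -1.0]]
ft_force: [-1.4, 1.2, 4.2]
grip_width: 0.0003
grasp_force: 2.2
```

{"name": "send_rows", "arguments": {"targets": [[0, 0, -0.1, 0, 0, 0, 0], [0, 0, -0.1, 0, 0, 0, 0], [0, 0, 0, 0, 0, 0, 0], [0, 0, 0, 0, 0, 0, 0]]}}

```text
clock: 5.52
eef_pos: [0.422, -0.0022, 0.0888]
orientation: [[-0.96, 0.281, -0.0], [0.281, 0.96, -0.0], [0.0, -0.0, -1.0]]
ft_force: [-7.1, 1.3, 15.7]
grip_width: 0.0001
grasp_force: 7.7
```

{"name": "send_rows", "arguments": {"targets": [[0, 0, 1, 0, 0, 0, 0], [0, 0, 2, 0, 0, 0, 0], [0, 0, 4, 0, 0, 0, 0], [0, 0, 4, 0, 0, 0, 0], [0, 0, 2, 0, 0, 0, 0], [1.5, 1.8, 0, 0, 0, 0, 0], [2.5, 2, 0, 0, 0, 0, 0], [2.5, 2, 0, 0, 0, 0, 0]]}}

```text
clock: 6.52
eef_pos: [0.4873, 0.0564, 0.2171]
orientation: [[-0.96, 0.281, 0.001], [0.281, 0.96, -0.0], [-0.001, 0.0, -1.0]]
ft_force: [0.2, 0.1, -0.7]
grip_width: 0.0002
grasp_force: 0.0
```

{"name": "send_rows", "arguments": {"targets": [[2.5, 2, 0, 0, 0, 0, 0], [2.5, 2, 0, 0, 0, 0, 0], [2.5, 2, 0, 0, 0, 0, 0], [2.5, 2, 0, 0, 0, 0, 0], [2.5, 2, 0, 0, 0, 0, 0], [2.5, 2, 0, 0, 0, 0, 0], [0, 0, 0, 0, 0, 0, 0], [0, 0, 0, 0, 0, 0, 0]]}}

```text
clock: 7.52
eef_pos: [0.636, 0.1755, 0.2167]
orientation: [[-0.96, 0.281, -0.001], [0.281, 0.96, -0.0], [0.001, -0.001, -1.0]]
ft_force: [-0.1, 0.7, -0.4]
grip_width: 0.0006
grasp_force: 0.0
```

Run:
```python
from h import *
print(read_state()["clock"],read_state()["eef_pos"]); s=snapshot("wrist"); cv2.imwrite("pics/w1.png",s["image"]); print(s["intrinsics"],s["hand_eye"])
for q in ("bolt_bin","washer_bin","sleeve_bin"):
    for d in masks_of(s,q)[:2]: print(q,d["confidence"],np.round(d["rect"]))
```

```text
7.525 [0.63601597 0.17548928 0.21667848]
[[371.64829954   0.         319.3530755 ]
 [  0.         371.64829954 237.6442277 ]
 [  0.           0.           1.        ]] [[-3.06022938e-04 -9.62426551e-01 -2.71541967e-01  8.02234124e-02]
 [ 9.99999920e-01 -2.24719913e-04 -3.30506933e-04 -4.02307814e-04]
 [ 2.57067761e-04 -2.71542047e-01  9.62426543e-01 -1.59932212e-01]
 [ 0.00000000e+00  0.00000000e+00  0.00000000e+00  1.00000000e+00]]
bolt_bin 0.56 [75. 74. 31. 41.]
washer_bin 0.95 [406. 149. 207. 204.]
sleeve_bin 0.89 [482.  87. 192. 172.]
```

View pics/w1.png

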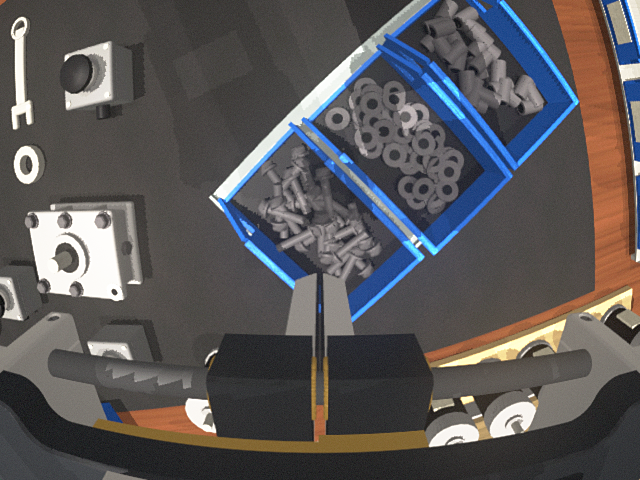

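```bash
cat >> h.py <<'E'
def wray(s,st,u,v,z):
    K=s["intrinsics"];H=np.array(s["hand_eye"]);R=np.array(st["orientation"])
    a=np.array([u-K[0,2],v-K[1,2]])/K[0,0];th=np.hypot(*a)
    d=np.r_[a/th*np.sin(th),np.cos(th)]; d=R@H[:3,:3]@d; c=np.array(st["eef_pos"])+R@H[:3,3]
    return c+d*(z-c[2])/d[2]
E
python3 - <<'E'
from h import *
st=read_state();s=snapshot("wrist")
for u,v,z in [(300,125,.045),(424,248,.08),(354,318,.08),(220,200,.045),(118,292,.054)]: print(wray(s,st,u,v,z).round(4))
a=s["image"][100:340,190:450];cv2.imwrite("pics/w1c.png",cv2.resize(a,None,fx=2.4,fy=2.4))
a=s["image"][270:310,90:140]; print(a.min(2)[14:30,16:40])
E
```

```text
[0.5452 0.1837 0.045 ]
[0.6738 0.2576 0.08  ]
[0.7207 0.1826 0.08  ]
[0.5882 0.0928 0.045 ]
[ 0.6439 -0.0503  0.054 ]
[[249 248 251 255 255 255 255 255 255 255 255 245 239 247 231 185 127 104
  105  99  87  67  83  75]
 [248 250 255 255 255 255 255 255 255 255 255 255 242 245 231 195 134 108
  104  99  84  79  82  77]
 [249 253 255 255 255 255 255 255 255 255 255 255 255 254 187 161 124 106
  109 103  85  76  85  78]
 [250 255 255 255 255 255 255 255 255 255 255 255 255 255 255 157 129 107
  107 101  91  79  77  73]
 [250 255 255 255 255 255 220 145 153 253 255 255 255 255 255 174 128 109
  108 104  97  80  77  78]
 [250 255 255 255 255 255 118  58  58  97 189 255 255 255 255 240 135 112
  106 110  96  83  82  80]
 [249 255 255 255 255 235  79  62  67  62  95 255 255 255 255 255 153 102
  103 102  99  75  72  86]
 [249 254 255 255 255 241  93  66  71  67  66 160 255 255 255 255 222 110
  106 104  96  85  74  78]
 [249 253 255 255 255 255 142  65  70  68  56 132 255 255 255 255 238 122
  101 102 101  90  78  79]
 [247 251 255 255 255 255 243 109  65  54  64 145 255 255 255 255 237 132
  104 102 106  92  79  76]
 [249 249 253 255 255 255 255 231 136 102 147 248 255 255 255 255 241 166
  120 109 106  88  76  78]
 [250 250 252 255 255 255 255 255 255 255 255 255 255 255 255 255 235 164
  123 108 104  81  82  82]
 [254 255 255 255 255 255 255 255 255 255 255 255 255 255 255 255 220 186
  129 111  94  81  76  81]
 [236 242 247 255 255 255 255 255 255 255 255 255 255 255 255 255 241 208
  141  96  80  74  78  78]
 [111 113 120 121 132 176 250 255 255 255 255 255 255 255 255 255 237 199
  153  86  77  72  81  80]
 [ 73  73  72  71  69  71 114 196 243 255 255 255 255 212 181 151 138  96
   81  73  75  76  79  82]]
```

{"name": "send_rows", "arguments": {"targets": [[0, 0, -2, 0, 0, 0, 0], [0, 0, -2.5, 0, 0, 0, 0], [0, 0, -2.5, 0, 0, 0, 0], [0, 0, -1.3, 0, 0, 0, 0], [0, 0, -0.7, 0, 0, 0, 0], [0, 0, -0.2, 0, 0, 0, 0], [0, 0, 0, 0, 0, 0, 0], [0, 0, 0, 0, 0, 0, 0]]}}

```text
clock: 8.78
eef_pos: [0.6372, 0.1759, 0.1262]
orientation: [[-0.96, 0.281, 0.002], [0.281, 0.96, 0.0], [-0.001, 0.001, -1.0]]
ft_force: [0.4, -0.2, -0.3]
grip_width: 0.0003
grasp_force: 0.0
```

{"name": "send_rows", "arguments": {"targets": [[0, 0, 0, 0, 0, 0, 0], [0, 0, 0, 0, 0, 0, 0], [0, 0, 0, 0, 0, 0, 0], [0, 0, 0, 0, 0, 0, 0], [0, 0, 0, 0, 0, 0, 0], [0, 0, 0, 0, 0, 0, 0], [0, 0, 0, 0, 0, 0, 0], [0, 0, 0, 0, 0, 0, 0]]}}

```text
clock: 9.78
eef_pos: [0.6366, 0.1758, 0.1253]
orientation: [[-0.96, 0.281, 0.0], [0.281, 0.96, -0.0], [-0.0, -0.0, -1.0]]
ft_force: [0.6, -0.3, -0.5]
grip_width: 0.0004
grasp_force: 0.0
```

{"name": "send_rows", "arguments": {"targets": [[0, 0, 0, 0, 0, 0, 0], [0, 0, 0, 0, 0, 0, 0], [0, 0, 0, 0, 0, 0, 0], [0, 0, 0, 0, 0, 0, 0], [0, 0, 0, 0, 0, 0, 0], [0, 0, 0, 0, 0, 0, 0], [0, 0, 0, 0, 0, 0, 0], [0, 0, 0, 0, 0, 0, 0]]}}

```text
clock: 10.78
eef_pos: [0.6366, 0.1758, 0.1252]
orientation: [[-0.96, 0.281, -0.0], [0.281, 0.96, -0.0], [0.0, -0.0, -1.0]]
ft_force: [-0.1, 0.3, 0.2]
grip_width: 0.0004
grasp_force: 0.0
```

{"name": "send_rows", "arguments": {"targets": [[0, 0, 0, 0, 0, 0, 0], [0, 0, 2, 0, 0, 0, 0], [0, 0, 4, 0, 0, 0, 0], [0, 0, 4, 0, 0, 0, 0], [0, 0, 2, 0, 0, 0, 0], [0, -2.5, 0, 0, 0, 0, 0], [0, -3.5, 0, 0, 0, 0, 0], [0, -3.5, 0, 0, 0, 0, 0]]}}

```text
clock: 11.78
eef_pos: [0.6363, 0.08, 0.2452]
orientation: [[-0.96, 0.28, -0.001], [0.28, 0.96, 0.0], [0.001, -0.0, -1.0]]
ft_force: [-0.4, -0.1, -0.1]
grip_width: 0.0007
grasp_force: 0.0
```

{"name": "send_rows", "arguments": {"targets": [[0.2, -3.5, 0, 0, 0, 0, 0], [0.2, -3.5, 0, 0, 0, 0, 0], [0.2, -3, 0, 0, 0, 0, 0], [0.2, -2, 0, 0, 0, 0, 0], [0, -1, 0, 0, 0, 0, 0], [0, 0, 0, 0, 0, 0, 0], [0, 0, 0, 0, 0, 0, 0]]}}

```text
clock: 12.65
eef_pos: [0.6446, -0.0483, 0.2452]
orientation: [[-0.96, 0.28, -0.0], [0.28, 0.96, 0.0], [0.0, 0.0, -1.0]]
ft_force: [-0.2, -0.6, 0.1]
grip_width: 0.0006
grasp_force: 0.0
```

Run:
```python
from h import *
st=read_state(); print(st["clock"],st["eef_pos"]); s=snapshot("wrist"); cv2.imwrite("pics/w2.png",s["image"])
H=np.array(s["hand_eye"]);R=np.array(st["orientation"])
for q in ("empty_hole","short_unit"):
    for d in masks_of(s,q)[:2]: print(q,d["confidence"],np.round(d["rect"]))
```

```text
12.65 [ 0.64458698 -0.04830767  0.24522939]
empty_hole 0.75 [256. 177. 137. 102.]
short_unit 0.65 [258. 177. 138. 104.]
```

View pics/w2.png

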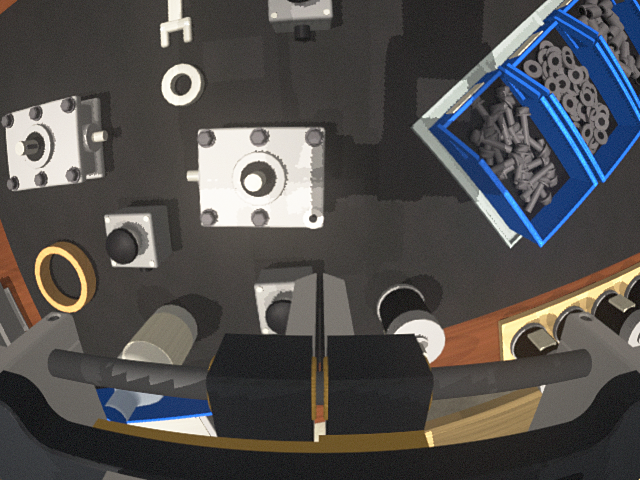

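The empty hole shows at about (313, 218), on the corner nearest the fingers; the complete unit is at the far left.

Run:
```python
from h import *
st=read_state(); s=snapshot("wrist"); g=s["image"].min(2); w=g[209:228,304:323]; 
v,u=np.nonzero(w<130); print(u.mean()+304,v.mean()+209,len(u)); print(wray(s,st,u.mean()+304,v.mean()+209,.054)); print(w)
```

```text
313.25 218.46428571428572 56
[ 0.64240043 -0.05440218  0.054     ]
[[235 235 236 229 236 250 245 195 168 167 168 156 152 144 147 145 139 143
  131]
 [236 236 237 241 253 255 255 205 165 173 171 175 175 173 164 155 131 137
  129]
 [232 241 251 253 254 254 255 210 168 170 169 177 176 175 173 169 160 138
  134]
 [230 239 253 253 252 254 255 221 180 171 174 177 175 173 176 176 172 145
  131]
 [247 253 253 253 253 255 255 255 223 178 175 177 175 178 173 173 175 170
  136]
 [251 254 253 253 255 255 252 235 145  93 100 133 163 176 178 169 177 173
  152]
 [252 253 253 254 255 254 168 128  73  43  60  76 124 158 175 171 171 190
  182]
 [254 253 253 255 255 198  94  74  56  53  50  50  74 142 188 182 201 255
  255]
 [254 253 253 255 255 136  69  73  72  65  71  58  67 181 255 252 252 255
  255]
 [254 253 254 255 255 115  67  80  79  78  83  73  74 196 255 255 255 255
  255]
 [254 253 253 255 255 116  65  73  85  79  78  70  79 193 255 255 253 255
  255]
 [253 253 253 255 255 156  81  78  74  75  75  64 115 228 255 254 253 255
  255]
 [252 253 253 254 255 237 172 114  76  71  70 105 193 252 255 253 253 255
  255]
 [251 253 253 253 255 255 254 212 162 142 161 206 252 255 255 253 255 255
  254]
 [247 253 252 253 253 254 255 255 254 248 255 255 255 254 253 253 255 255
  206]
 [244 252 254 253 253 253 253 254 255 255 255 254 253 253 252 254 255 229
  174]
 [236 247 255 255 255 255 254 253 253 253 253 254 253 254 255 255 255 220
  176]
 [216 217 234 254 255 255 255 255 255 255 255 255 255 255 255 249 230 192
  124]
 [126 124 131 142 179 212 255 255 255 255 255 255 233 227 190 156 141 110
   81]]
```

{"name": "send_rows", "arguments": {"targets": [[-0.1, -0.5, 0, 0, 0, 0, 0], [0, 0, -2, 0, 0, 0, 0], [0, 0, -3.5, 0, 0, 0, 0], [0, 0, -3.5, 0, 0, 0, 0], [0, 0, -3, 0, 0, 0, 0], [0, 0, -1.6, 0, 0, 0, 0], [0, 0, -0.8, 0, 0, 0, 0], [0, 0, -0.2, 0, 0, 0, 0]]}}

```text
clock: 13.85
eef_pos: [0.6439, -0.0543, 0.0994]
orientation: [[-0.96, 0.281, 0.0], [0.281, 0.96, -0.0], [-0.001, 0.0, -1.0]]
ft_force: [0.7, 1.0, 0.6]
grip_width: 0.0003
grasp_force: 0.0
```

{"name": "send_rows", "arguments": {"targets": [[0, 0, 0, 0, 0, 0, 0], [0, 0, 0, 0, 0, 0, 0], [0, 0, 0, 0, 0, 0, 0], [0, 0, 0, 0, 0, 0, 0], [0, 0, 0, 0, 0, 0, 0], [0, 0, 0, 0, 0, 0, 0], [0, 0, 0, 0, 0, 0, 0], [0, 0, 0, 0, 0, 0, 0]]}}

```text
clock: 14.85
eef_pos: [0.6436, -0.0542, 0.0992]
orientation: [[-0.96, 0.281, -0.0], [0.281, 0.96, 0.0], [0.0, -0.0, -1.0]]
ft_force: [-0.3, 0.0, 0.4]
grip_width: 0.0001
grasp_force: 0.0
```

{"name": "send_rows", "arguments": {"targets": [[0, 0, 0, 0, 0, 0, 0], [0, 0, 0, 0, 0, 0, 0], [0, 0, 0, 0, 0, 0, 0], [0, 0, 0, 0, 0, 0, 0], [0, 0, 0, 0, 0, 0, 0], [0, 0, 0, 0, 0, 0, 0], [0, 0, 0, 0, 0, 0, 0], [0, 0, 0, 0, 0, 0, 0]]}}

```text
clock: 15.85
eef_pos: [0.6436, -0.0542, 0.0993]
orientation: [[-0.96, 0.281, 0.0], [0.281, 0.96, -0.0], [-0.0, 0.0, -1.0]]
ft_force: [0.7, 0.1, 0.2]
grip_width: 0.0004
grasp_force: 0.0
```

{"name": "send_rows", "arguments": {"targets": [[0, 0, 0, 0, 0, 0, 0], [0, 0, 0, 0, 0, 0, 0], [0, 0, 0, 0, 0, 0, 0], [0, 0, 0, 0, 0, 0, 0]]}}

```text
clock: 16.35
eef_pos: [0.6436, -0.0542, 0.0992]
orientation: [[-0.96, 0.281, -0.0], [0.281, 0.96, -0.0], [0.0, -0.0, -1.0]]
ft_force: [-0.2, -0.8, -0.1]
grip_width: 0.0004
grasp_force: 0.0
```

Run:
```python
from h import *
s=snapshot("scene"); cv2.imwrite("pics/s2.png",cv2.resize(s["image"][130:400,150:500],None,fx=2.2,fy=2.2,interpolation=3))
```

```text
(no output)
```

View pics/s2.png

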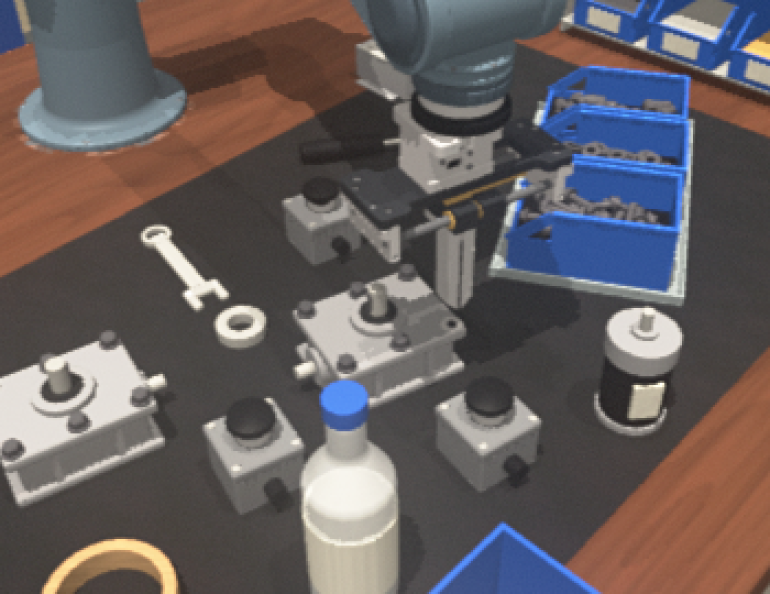

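The fingertips, at about (455, 300), hover just above the hole at about (452, 325) and touch nothing.

```bash
python3 -c "
from cell import *
print(close_job())"
```

```text
the job is handed in; nothing more can be done
None
```

I pressed the call button fully in, held the fingertips about 2.5 cm above the bolt bin's rim for just over two seconds, then moved across. The job is handed in with the arm holding about 2.6 cm above the short unit's empty bolt hole; nothing but the button was touched, and it took about 16 s of the 56 s allowed.

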